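Dock the glazed-bowl carrier in the decorating jig

TASK

Push the plywood carrier with the freshly glazed bowl into the decorating jig, tongue first, and keep it pressed against the jig's stops, firmly but without ramming it, until the slow sprung plunger has dropped right down through the hole in the carrier's tongue and locks it; then let go. Leave the bowl sitting in its nest without touching it, and do not disturb the other pots and the jar.

Things in the scene. Friction and masses are not known exactly. Their poses are not given: they have to be found in the camera images.
- jig: Decorating jig fixed to the bench on a thin 500 x 210 mm steel slide plate. Origin on the bench midway between its rails; x points into the jig, the way the carrier is pushed; z up. Two steel rails 18 mm high, inner faces at y = +/-57.5 mm, run from x = -40 to 220 mm. Over them stands an aluminium stop head 150 mm wide, 64 mm high; its black knob reaches 140 mm at most.
- jig_mouth (a point): Middle of the jig's flared mouth, at x = -88 mm in the jig, 9 mm up; here the rails stand 177 mm apart and narrow to 115 mm at x = -40 mm.
- jig_stop (a point): Mean place of the stops, x = 60 mm in the jig, 20 mm up: faces of the head's two legs (18 mm wide, at y = +/-45 mm), met by the carrier's shoulders. The head is clamped by eye, up to 18 mm nearer or farther: find it by touch. Two spring pins stand 10 mm out of the faces and push back, 5 N at first, 9 N when home. Keeping it home takes 10 to 15 N; over 35 N on the jig is ramming.
- plunger (a joint): Lift (m) of the 9 mm steel plunger with a greased round nose and black knob, 25 mm behind the stop faces. 0: fully down (nose 7.5 mm over the bench; so at the start); 0.0145: riding on the tongue; 0 again: down in its hole. The ramp lifts it; its damper resists fast pushing. It sinks in 2 to 3 s, only while the carrier is within 2 mm of the stops; let go too soon, it jams part-way or stays up.
- carrier: Loose waxed plywood carrier, 0.3 kg: board 120 mm long (x), 110 wide (y), 22 thick; origin at the centre of its underside, x forwards. From its front edge (x = 60 mm; beside the tongue lie the shoulders) an aluminium tongue 40 mm wide runs ahead, 22 mm high to x = 129 mm, then a ramp 30 mm wide down to the tip at x = 164 mm. The tongue passes between the stops (72 mm apart).
- carrier_hole (a point): Centre of the upright 13 x 18 mm hole through the tongue, at its top (85 mm ahead of the carrier's origin).
- carrier_back (a point): Middle of the carrier's rear face, 11 mm over the bench, where it can be pushed. The face is 110 mm wide, 22 mm high; with the carrier home it stands 10 to 46 mm inside the flared mouth's end, rails 18 mm high beside it.
- carrier_nest (a point): Centre of the bowl's nest on the carrier's top, 65 mm ahead of the rear face: four cork pegs 5 mm high.
- bowl: The freshly glazed white bowl, 90 mm across the rim, 40 mm high, standing loose in the carrier's nest; origin at the centre of its foot.
- blue_bowl: Bystander: a blue bowl, 110 mm across, 45 mm high; origin at the centre of its foot.
- glaze_jar: Bystander: a closed glaze jar, 64 mm across, 85 mm high; origin at the centre of its underside.
- red_cup: Bystander: a terracotta cup, 72 mm across the rim, 75 mm high; origin at the centre of its underside.
Things that resemble listed ones, but are neither listed nor needed, are in the scene too. Several things have the shape of the carrier; the one meant has the colours described above.

How it is judged:
By the outcome, as a careful person would: the job done as asked, in the order asked, and still so for the second after the job is handed in, with the robot touching nothing.
It also fails if it takes over 51 s, if anything falls off the work surface, if the arm or the gripper's body presses on something with over 40 N, if the wrist force passes 120 N, or if a joint passes its speed limit or range.

ROBOT

A 6-joint arm with a two-finger parallel gripper is mounted at the origin on the work surface. World frame = base frame: x ahead of the robot, y to its left, z up, the work surface at z = 0. Lengths are in mm, angles in rad, forces in N, time in s.
With the tool pointing down it reaches from about 275 to 750 mm from the base axis. Payload 10.2 kg.
Tool frame: the origin (TCP) lies midway between the tips of the shut fingers; the grasp point (between the pads) lies grip_depth behind it (grip_depth is the distance from the TCP to the grasp point, in mm); z points along the fingers, y is the line along which they close (so a half turn about z gives the same grasp; the last joint's range is limited). The gripper opens to 85 mm and grips with 20 to 120 N. Pads are 22 mm wide; open, the fingers measure 114 mm over their backs; the gripper's body (76 mm by 85 mm) begins 54 mm behind the grasp point. The pads swing forward as they close: fully open they stand 13 mm farther back than shut.
Start: joints at [-1.492, 0.313, 1.498, -0, 1.331, -0.223], TCP at [156.038, -501.282, 231.294] pointing down, gripper open.
Joint ranges: [-2.94, 2.94], [-0.97, 2.17], [0.19, 2.56], [-1.23, 4.37], [0.02, 3.11], [-2.88, 2.88]. Speed limits (rad/s): [2.39, 2.39, 3.01, 3.14, 3.14, 3.14].

INTERFACE

Orientations are given as a unit quaternion [w, x, y, z].
In Python, from rig import * gives the robot as it stands.
- The arm moves only by the tool servo_tool, never from a script. Its argument "commands" is a list of rows, each a list of 3 entries, a list of its own where there are three numbers: the gripper command: -1 is fully open, 1 is shut, values between are in proportion, then the shift along the tool's x, y, z in m, then the turn, a rotation vector about the tool's x, y, z in units of 6 degrees (1.0 is 6 degrees). In form: [[grip, [dx, dy, dz], [ax, ay, az]], ...]. A call has 1 to 10 rows; each row shifts and turns the commanded pose from where the row before left it, along the tool's axes as they then stand; what a row does not reach is not made up. A row lasts 1/12 s, in which the tool goes at most 41.7 mm and 7.16 degrees, less where a joint would pass 70% of its speed; a pose out of reach is approached as far as the arm can. A call is refused whole if a number of a shift passes 0.0417 or a number of a turn 1, either way. A call with a gripper value outside its range is refused whole. The fingers move at their own pace and stop on an object; "squeeze" is the grip in N (left out, the last holds). Time passes only in rows, so rows that do not move let the fingers close. It gives the time, the measured TCP pose, the force, the opening and the grip force at its end, in the units of the state.
- sense(): the state, without advancing time (a new reading comes with each control period).
- capture(name): name is "scene" or "top" or "wrist"; returns a dict with "pixels" (480x640x3 uint8, red, green, blue), "z_map" (480x640 float32, mm along the optical axis (not along the pixel's ray), 0 where there is no reading), "fx", "fy", "cx", "cy" (pixels), "rvec" (rotation vector, rad) and "tvec" (3), from world to camera coordinates, as OpenCV has them; the wrist camera has in their place "T_tool_cam" (4x4, takes a point from camera to tool coordinates, whose origin is the TCP and whose axes are the flange's). Camera axes: x right, y down, z forward; pixel columns grow to the right and rows downward; lengths in mm; the calibration is good to about 2 mm. A picture is of the moment at which its call begins: read the wrist's pose just before it.
- finish_job(): hands the job in; it is judged then, once.
The state is a dict: "time_s": time; "joints": joint angles; "dq": joint speeds; "tau": joint torques, N m; "eef_pos": TCP position; "ee_rot": TCP orientation; "force": force on the tool from outside, world axes, zero at the start; "wrist_torque": the same for the moment, N m; "grip_width": opening from 0.0 (shut) to 1.0 (fully open); "grip_force": force on a finger pad.
Only numpy, scipy, OpenCV 4.12 (cv2) and the standard library are available. Lean on these libraries where they do the work, as an engineer would, in place of code of your own. Each camera call takes 0.05 s, during which the arm holds its last target. There are 200 camera calls.

## Working session

There is one attempt and no reset: what is moved stays moved. The work goes in short steps, Python scripts to look and compute and a tool call to move; the robot and the scene stay as the last step left them, time stands still between calls to the robot, and variables do not carry over. Pictures are saved under pics/ and viewed, at most 10 in all, crops included, and the job is handed in when it is done.

Besides the shell and the picture viewer there is one more tool, called as a command line: name --argument value ..., lists and objects as JSON in quotes. servo_tool: Moves the arm, as the interface text tells. Its arguments: {"type":"object","properties":{"commands":{"type":"array"},"squeeze":{"type":"number"}},"required":["commands"]}

```bash
mkdir -p pics; ls; cat > h.py <<'E'
from rig import *
import numpy as np, cv2
def snap(n,f):
    c=capture(n); np.savez(''+f+'.npz',**{k:np.array(v) for k,v in c.items()}); cv2.imwrite('pics/'+f+'.png',np.array(c['pixels'])[:,:,::-1]); return c
def pts(c,T=None):
    z=np.array(c['z_map'],float); v,u=np.mgrid[:480,:640]
    P=np.stack([(u-c['cx'])/c['fx']*z,(v-c['cy'])/c['fy']*z,z],-1)
    R=cv2.Rodrigues(np.array(c['rvec'],float))[0]
    return (P-np.array(c['tvec']).reshape(3))@R
E
python3 - <<'E'
from h import *
a=snap('scene','s1'); b=snap('top','t1')
print(sense())
for c in(a,b): print(c['fx'],c['cx'],c['cy'],c['rvec'],c['tvec'])
E
```

```text
pics
{'time_s': 0.1, 'joints': array([-1.49242863e+00,  3.13383579e-01,  1.49835013e+00, -3.84718610e-06,
        1.33104998e+00, -2.23395971e-01]), 'dq': array([-0.00109993, -0.0002323 , -0.00307956, -0.00035064, -0.00128244,
       -0.00054189]), 'tau': array([ 2.58413333e-03, -4.12903583e+01, -2.60143608e+01, -1.83029865e-04,
        3.00320273e-03, -1.39220518e-05]), 'eef_pos': array([ 156.00274616, -501.03656181,  230.80180872]), 'ee_rot': array([-5.94088732e-04,  9.88638670e-01,  1.50310430e-01,  4.12822758e-05]), 'force': array([-1.05869996, -0.06108256, -0.41080603]), 'wrist_torque': array([ 0.00489015,  0.04625136, -0.05976094]), 'grip_force': 0.0, 'grip_width': 0.9960340838639516}
473.4788709038274 316.53071566319824 239.0443669780002 [ 1.26831635  2.47742974 -0.76353183] [ 289.35501119 -355.94514017 1300.9346044 ]
551.6993308896073 324.56826842754924 241.47047558195655 [ 2.12181768 -2.11086913  0.20085139] [  71.48701988  551.34517111 1135.55781459]
```

View pics/t1.png

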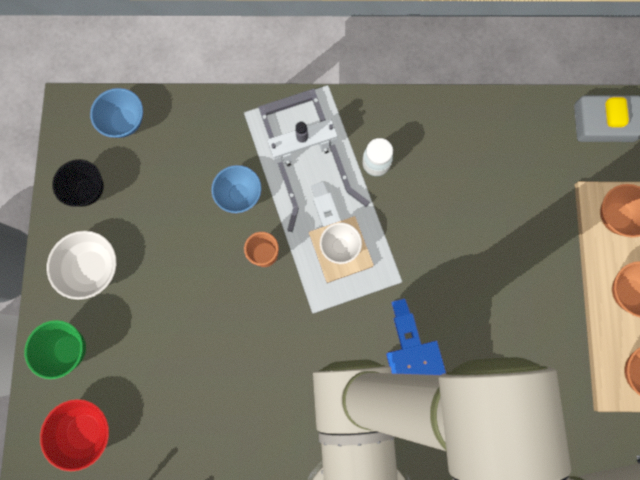

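View pics/s1.png

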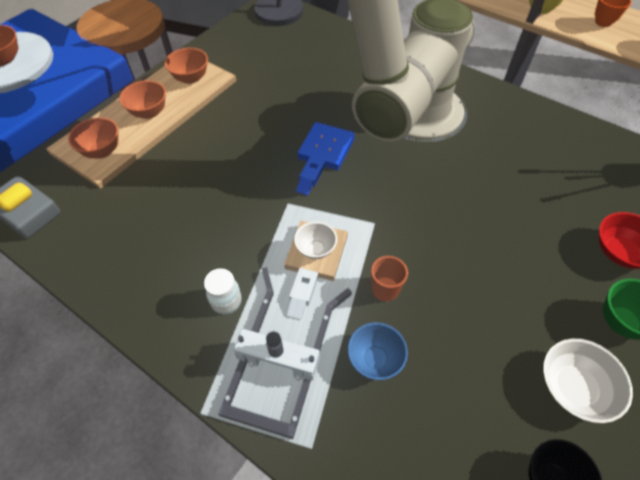

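The top view shows the jig plate with corners near (245,113), (325,86), (401,281) and (315,312). The stop head is at about (303,137). The plywood carrier with the white bowl is at about (342,247), its tongue pointing up-left into the jig. The blue carrier at (415,345) is a decoy. The scene view agrees.

```bash
cat > m.py <<'E'
from h import *
def load(f): return dict(np.load(f'{f}.npz'))
def ray(c,uv,z):
    R=cv2.Rodrigues(c['rvec'].astype(float))[0]; t=c['tvec'].reshape(3)
    uv=np.atleast_2d(np.array(uv,float)); d=np.c_[(uv[:,0]-c['cx'])/c['fx'],(uv[:,1]-c['cy'])/c['fy'],np.ones(len(uv))]@R
    o=-R.T@t; return o+d*((z-o[2])/d[:,2])[:,None]
def rect(c,m,z):
    k=max(cv2.findContours(m.astype(np.uint8),0,1)[0],key=cv2.contourArea)
    return ray(c,cv2.boxPoints(cv2.minAreaRect(cv2.convexHull(k))),z)
def show(n,B):
    e=np.roll(B,-1,0)-B; l=np.linalg.norm(e,axis=1); i=l.argmax()
    a=np.degrees(np.arctan2(e[i,1],e[i,0])); print(n,B[:,:2].round(0).tolist(),'len',l.round(0),'ang',round((a+90)%180-90,2),'ctr',B.mean(0).round(1))
E
python3 - <<'E'
from m import *
for f in('t1','s1'):
    c=load(f); im=c['pixels'].astype(np.uint8); hsv=cv2.cvtColor(im,cv2.COLOR_RGB2HSV); P=pts(c)
    inb=(P[...,0]>300)&(P[...,0]<950)&(P[...,1]>-150)&(P[...,1]<250)&(c['z_map']>0)
    pl=inb&(hsv[...,1]<45)&(hsv[...,2]>120)&(P[...,2]<12)
    pl=cv2.morphologyEx(pl.astype(np.uint8),cv2.MORPH_OPEN,np.ones((3,3)))
    show(f+' plate',rect(c,pl,2))
    wd=inb&(hsv[...,0]>8)&(hsv[...,0]<25)&(hsv[...,1]>60)&(hsv[...,2]>130)&(P[...,2]>14)&(P[...,2]<32)
    show(f+' wood',rect(c,wd,22)); print(np.median(P[wd],0))
    hd=inb&(P[...,2]>50)&(P[...,2]<72)&(hsv[...,1]<45)&(hsv[...,2]>120)&(P[...,0]>640)
    n,lab,st,ce=cv2.connectedComponentsWithStats(hd.astype(np.uint8))
    for i in range(1,n):
        if st[i,4]>80: print('hd',st[i].tolist()); show(' head',rect(c,lab==i,64))
    for nm,m in dict(rail=inb&(P[...,2]>14)&(P[...,2]<22)).items():
        n,lab,st,ce=cv2.connectedComponentsWithStats((m&~wd).astype(np.uint8))
        for i in range(1,n):
            if st[i,4]>60: print(nm,st[i].tolist(),np.median(im[lab==i],0)); show('',rect(c,lab==i,18))
E
```

```text
t1 plate [[871.0, 275.0], [954.0, 59.0], [470.0, -100.0], [398.0, 102.0]] len [232. 510. 215. 504.] ang 18.19 ctr [673.2  84.1   2. ]
t1 wood [[579.0, 110.0], [618.0, 8.0], [504.0, -32.0], [466.0, 69.0]] len [110. 120. 108. 120.] ang 19.24 ctr [541.7  38.7  22. ]
[512.10577005  42.48900709  21.16766887]
hd [268, 119, 69, 40, 1168]
 head [[780.0, 203.0], [831.0, 61.0], [783.0, 46.0], [733.0, 187.0]] len [151.  50. 149.  49.] ang -70.24 ctr [781.6 124.6  64. ]
hd [364, 149, 29, 21, 160]
 head [[721.0, -4.0], [758.0, -14.0], [742.0, -73.0], [704.0, -63.0]] len [39. 61. 39. 61.] ang 74.31 ctr [731.3 -38.8  64. ]
rail [258, 89, 67, 50, 690] [119. 117. 125.]
 [[880.0, 233.0], [927.0, 100.0], [846.0, 75.0], [800.0, 206.0]] len [141.  85. 139.  84.] ang -70.36 ctr [863.1 153.2  18. ]
rail [329, 141, 41, 65, 358] [120. 118. 126.]
 [[783.0, 85.0], [800.0, 55.0], [648.0, -27.0], [631.0, 1.0]] len [ 34. 174.  33. 173.] ang 28.42 ctr [715.4  28.5  18. ]
rail [277, 161, 22, 71, 336] [121. 120. 128.]
 [[744.0, 185.0], [749.0, 153.0], [585.0, 127.0], [580.0, 158.0]] len [ 32. 166.  32. 166.] ang 9.0
[... 1473 characters left out ...]
ctr [516.4 201.2  18. ]
rail [290, 287, 19, 24, 172] [206. 215. 219.]
 [[675.0, 48.0], [640.0, 62.0], [663.0, 107.0], [696.0, 94.0]] len [37. 51. 36. 50.] ang 63.69 ctr [668.4  77.7  18. ]
rail [313, 288, 39, 63, 444] [101. 102. 110.]
 [[734.0, 148.0], [588.0, 126.0], [586.0, 158.0], [730.0, 178.0]] len [147.  32. 146.  30.] ang 8.79 ctr [659.5 152.3  18. ]
rail [355, 335, 21, 28, 166] [ 87.5 131.  182.5]
 [[706.0, 229.0], [641.0, 229.0], [642.0, 251.0], [707.0, 249.0]] len [65. 21. 65. 21.] ang -0.61 ctr [674.  239.5  18. ]
rail [218, 359, 93, 79, 1606] [91. 91. 99.]
 [[930.0, 101.0], [829.0, 58.0], [784.0, 199.0], [884.0, 232.0]] len [110. 149. 106. 139.] ang -72.36 ctr [856.7 147.5  18. ]
```

servo_tool --commands '[[-0.2,[0.028,-0.026,0],[0,0,-0.1]],[-0.2,[0.028,-0.026,0],[0,0,-0.1]],[-0.2,[0.028,-0.026,0],[0,0,-0.1]],[-0.2,[0.028,-0.026,0],[0,0,-0.1]],[-0.2,[0.028,-0.026,0],[0,0,0]],[-0.2,[0.028,-0.026,0],[0,0,0]],[-0.2,[0.028,-0.026,0],[0,0,0]],[-0.2,[0.028,-0.026,0],[0,0,0]],[-0.2,[0.028,-0.026,0],[0,0,0]],[-0.2,[0.028,-0.026,0],[0,0,0]]]'

```text
time_s: 0.93
eef_pos: [335.9, -162.2, 231.3]
ee_rot: [0.0, 0.985, 0.171, 0.0]
force: [-0.2, -1.2, 0.1]
grip_width: 0.599
grip_force: 0.0
```

```bash
cat > go.py <<'E'
import sys
from h import *
from scipy.spatial.transform import Rotation as Ro
def rel(t=None):
    s=sense(); q=s['ee_rot']; R=Ro.from_quat([*q[1:],q[0]]).as_matrix()
    print('t',round(s['time_s'],2),'pos',s['eef_pos'].round(1),'x',R[:,0].round(3),'z',R[:,2].round(3),'F',s['force'].round(1),'w',round(s['grip_width'],2),'yaw',np.degrees(np.arctan2(R[1,0],R[0,0])).round(2))
    if t: print('tool delta',(R.T@(np.array(t)-s['eef_pos'])).round(1))
if __name__=='__main__': rel([float(a) for a in sys.argv[1:4]])
E
python3 go.py 440 3 120
```

```text
t 0.93 pos [ 335.9 -162.2  231.3] x [0.942 0.337 0.   ] z [ 0. -0. -1.] F [-0.2 -1.2  0.1] w 0.6 yaw 19.67
tool delta [ 153.6 -120.5  111.3]
```

servo_tool --commands '[[-0.2,[0.022,-0.0172,0.008],[0,0,0]],[-0.2,[0.022,-0.0172,0.008],[0,0,0]],[-0.2,[0.022,-0.0172,0.008],[0,0,0]],[-0.2,[0.022,-0.0172,0.008],[0,0,0]],[-0.2,[0.022,-0.0172,0.008],[0,0,0]],[-0.2,[0.022,-0.0172,0.008],[0,0,0]],[-0.2,[0.022,-0.0172,0.008],[0,0,0]],[-0.2,[0,0,0],[0,0,0]]]'

```text
time_s: 1.6
eef_pos: [440.6, 4.4, 173.7]
ee_rot: [-0.001, 0.985, 0.173, -0.001]
force: [0.0, -0.1, -0.5]
grip_width: 0.604
grip_force: 0.0
```

```bash
python3 - <<'E'
from m import *
import go
go.rel([440,3,60])
s=sense(); c=snap('wrist','w1'); np.savez('w1pose.npz',p=s['eef_pos'],q=s['ee_rot'])
q=s['ee_rot']; R=go.Ro.from_quat([*q[1:],q[0]]).as_matrix()
z=c['z_map'].astype(float); v,u=np.mgrid[:480,:640]; T=np.array(c['T_tool_cam'])
P=np.stack([(u-c['cx'])/c['fx']*z,(v-c['cy'])/c['fy']*z,z],-1)@T[:3,:3].T+T[:3,3]
P=P@R.T+s['eef_pos']; im=c['pixels']; hsv=cv2.cvtColor(im,cv2.COLOR_RGB2HSV)
wd=(hsv[...,0]>8)&(hsv[...,0]<25)&(hsv[...,1]>60)&(hsv[...,2]>130)&(P[...,2]>16)&(P[...,2]<30)&(z>0)
d=np.array([np.cos(np.radians(19.6)),np.sin(np.radians(19.6))]); n=np.array([-d[1],d[0]])
k=P[wd][:,:2]-[783,125]; 
if len(k): 
  print(len(k),'along',np.percentile(k@d,[1,99]),'lat',np.percentile(k@n,[1,99]),'z',np.median(P[wd][:,2]))
  B=cv2.minAreaRect(P[wd][:,:2].astype(np.float32)); print(B)
E
```

```text
t 1.6 pos [440.6   4.4 173.7] x [ 0.94   0.34  -0.001] z [-0.002  0.002 -1.   ] F [ 0.  -0.1 -0.5] w 0.6 yaw 19.88
tool delta [ -0.9   1.3 113.7]
8150 along [-313.7728554  -221.01201038] lat [-55.53428908  52.53674976] z 22.134194224420952
((510.2550048828125, 95.57411193847656), (94.8398666381836, 240.00723266601562), 19.835445404052734)
```

View pics/w1.png

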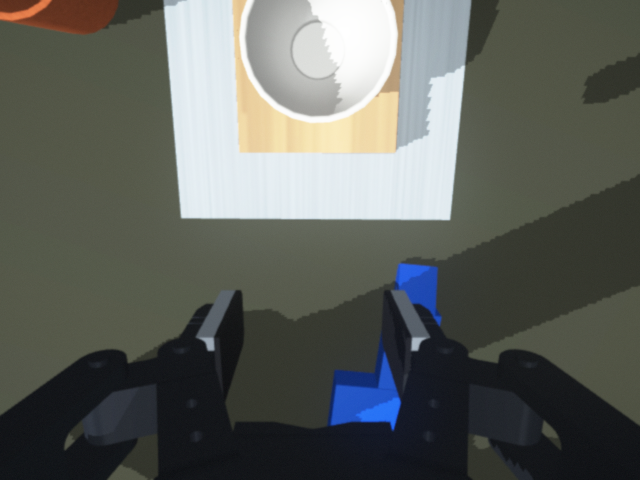

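The wrist view shows the rear edge of the plywood at row 152, columns 240–398. It is square to the tool and centred between the fingers, so I'll tilt the tool back and descend behind it.

servo_tool --commands '[[-0.2,[0,0.0025,0],[0,0.83,0]],[-0.2,[0,0,0],[0,0.83,0]],[-0.2,[0,0,0],[0,0.84,0]],[-0.2,[-0.0075,0,0.028],[0,0,0]],[-0.2,[-0.0075,0,0.028],[0,0,0]],[-0.2,[-0.0075,0,0.028],[0,0,0]],[-0.2,[-0.0075,0,0.028],[0,0,0]],[-0.2,[0,0,0],[0,0,0]]]'

```text
time_s: 2.32
eef_pos: [438.0, -1.0, 55.7]
ee_rot: [-0.024, 0.977, 0.169, 0.125]
force: [-2.1, 0.3, -0.9]
grip_width: 0.601
grip_force: 0.0
```

```bash
python3 go.py 441.5 2 6; python3 -c "
from h import *
snap('wrist','w2')"
```

```text
t 2.32 pos [438.   -1.   55.7] x [0.912 0.324 0.253] z [ 0.236  0.089 -0.968] F [-2.1  0.3 -0.9] w 0.6 yaw 19.56
tool delta [-8.4 -1.5 49.1]
```

View pics/w2.png

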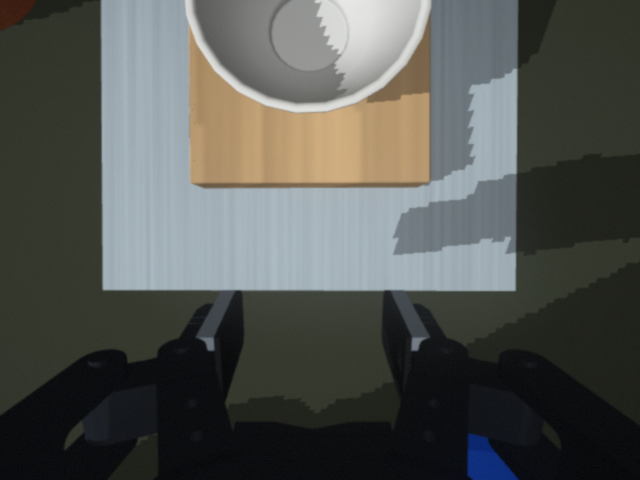

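The carrier's rear edge is at row 186, columns 191–429, centred ahead of the fingers. I'll descend to about 6 mm.

servo_tool --commands '[[-0.2,[-0.002,-0.0005,0.012],[0,0,0]],[-0.2,[-0.002,-0.0005,0.012],[0,0,0]],[-0.2,[-0.002,-0.0005,0.012],[0,0,0]],[-0.2,[-0.002,0,0.011],[0,0,0]],[-0.2,[0,0,0],[0,0,0]],[-0.2,[0,0,0],[0,0,0]]]'

```text
time_s: 2.87
eef_pos: [445.3, 1.3, 13.3]
ee_rot: [-0.022, 0.977, 0.17, 0.129]
force: [0.1, -0.7, -0.1]
grip_width: 0.598
grip_force: 0.0
```

```bash
python3 go.py 461 9 6
```

```text
t 2.87 pos [445.3   1.3  13.3] x [0.909 0.325 0.26 ] z [ 0.245  0.087 -0.966] F [ 0.1 -0.7 -0.1] w 0.6 yaw 19.7
tool delta [14.9 -1.9 11.6]
```

servo_tool --commands '[[-0.2,[0.004,0,0.003],[0,0,0]],[-0.2,[0.005,0,0.003],[0,0,0]],[-0.2,[0.005,0,0.003],[0,0,0]],[-0.2,[0.004,0,0.0025],[0,0,0]],[-0.2,[0.003,0,0.0008],[0,0,0]],[-0.2,[0.0025,0,0.0007],[0,0,0]],[-0.2,[0.002,0,0.0005],[0,0,0]],[-0.2,[0.002,0,0.0005],[0,0,0]],[-0.2,[0,0,0],[0,0,0]]]'

```text
time_s: 3.62
eef_pos: [473.2, 12.0, 5.5]
ee_rot: [-0.022, 0.977, 0.17, 0.129]
force: [-0.7, -0.8, 0.0]
grip_width: 0.599
grip_force: 0.0
```

```bash
python3 go.py 471 11 6
```

```text
t 3.62 pos [473.2  12.    5.5] x [0.909 0.326 0.259] z [ 0.244  0.087 -0.966] F [-0.7 -0.8  0. ] w 0.6 yaw 19.7
tool delta [-2.2  0.2 -1.1]
```

servo_tool --commands '[[-0.2,[0.001,0,0.0003],[0,0,0]],[-0.2,[0.0015,0,0.0004],[0,0,0]],[-0.2,[0.002,0,0.0005],[0,0,0]],[-0.2,[0.0025,0,0.0007],[0,0,0]],[-0.2,[0.003,0,0.0008],[0,0,0]],[-0.2,[0.003,0,0.0008],[0,0,0]],[-0.2,[0.003,0,0.0008],[0,0,0]],[-0.2,[0.003,0,0.0008],[0,0,0]],[-0.2,[0.003,0,0.0008],[0,0,0]],[-0.2,[0.003,0,0.0008],[0,0,0]]]'

```text
time_s: 4.45
eef_pos: [497.6, 20.8, 5.4]
ee_rot: [-0.022, 0.977, 0.17, 0.129]
force: [-1.1, -1.2, -0.2]
grip_width: 0.602
grip_force: 0.7
```

servo_tool --commands '[[-0.2,[0.003,0,0.0008],[0,0,0]],[-0.2,[0.003,0,0.0008],[0,0,0]],[-0.2,[0.003,0,0.0008],[0,0,0]],[-0.2,[0.003,0,0.0008],[0,0,0]],[-0.2,[0.003,0,0.0008],[0,0,0]],[-0.2,[0.003,0,0.0008],[0,0,0]],[-0.2,[0.003,0,0.0008],[0,0,0]],[-0.2,[0.003,0,0.0008],[0,0,0]],[-0.2,[0.002,0,0.0005],[0,0,0]],[-0.2,[0.001,0,0.0003],[0,0,0]]]'

```text
time_s: 5.28
eef_pos: [524.0, 30.2, 5.6]
ee_rot: [-0.022, 0.977, 0.17, 0.129]
force: [-1.0, -0.8, 0.3]
grip_width: 0.598
grip_force: 0.7
```

```bash
python3 go.py 530 33 6; python3 - <<'E'
from m import *
c=snap('top','t2'); im=c['pixels'][80:320,220:420]; cv2.imwrite('pics/t2c.png',cv2.resize(im,None,fx=2.5,fy=2.5,interpolation=2)[:,:,::-1])
E
```

```text
t 5.28 pos [524.   30.2   5.6] x [0.909 0.326 0.259] z [ 0.244  0.087 -0.966] F [-1.  -0.8  0.3] w 0.6 yaw 19.7
tool delta [ 6.5 -0.6  1.3]
```

View pics/t2c.png

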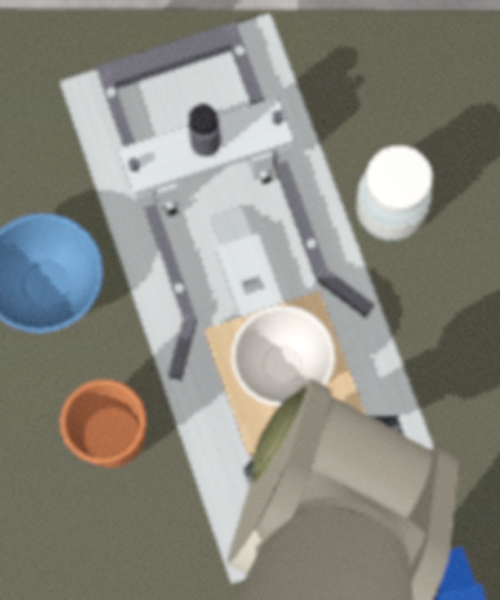

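The carrier is moving in straight: its front corners in the crop are at (206,330) and (318,293), between the flares. The tongue tip is nearing the head.

servo_tool --commands '[[-0.2,[0.0015,0,0.0004],[0,0,0]],[-0.2,[0.002,0,0.0005],[0,0,0]],[-0.2,[0.002,0,0.0005],[0,0,0]],[-0.2,[0.002,0,0.0006],[0,0,0]],[-0.2,[0.002,0,0.0005],[0,0,0]],[-0.2,[0.002,0,0.0006],[0,0,0]],[-0.2,[0.002,0,0.0005],[0,0,0]],[-0.2,[0.002,0,0.0006],[0,0,0]],[-0.2,[0.002,0,0.0005],[0,0,0]],[-0.2,[0.002,0,0.0006],[0,0,0]]]'

```text
time_s: 6.17
eef_pos: [542.9, 37.0, 5.5]
ee_rot: [-0.022, 0.977, 0.17, 0.129]
force: [-0.5, 0.0, 0.9]
grip_width: 0.601
grip_force: 0.8
```

servo_tool --commands '[[-0.2,[0.002,0,0.0005],[0,0,0]],[-0.2,[0.002,0,0.0005],[0,0,0]],[-0.2,[0.002,0,0.0005],[0,0,0]],[-0.2,[0.002,0,0.0006],[0,0,0]],[-0.2,[0.002,0,0.0005],[0,0,0]],[-0.2,[0.002,0,0.0006],[0,0,0]]]'

```text
time_s: 6.67
eef_pos: [554.5, 41.2, 5.4]
ee_rot: [-0.022, 0.977, 0.17, 0.129]
force: [-2.0, 0.0, 0.8]
grip_width: 0.601
grip_force: 0.8
```

```bash
python3 go.py 560 45 6
```

```text
t 6.67 pos [554.5  41.2   5.4] x [0.909 0.325 0.259] z [ 0.244  0.087 -0.966] F [-2.   0.   0.8] w 0.6 yaw 19.69
tool delta [ 6.4 -1.8  1.1]
```

servo_tool --commands '[[-0.2,[0.0015,0,0.0004],[0,0,0]],[-0.2,[0.0015,0,0.0004],[0,0,0]],[-0.2,[0.0015,0,0.0004],[0,0,0]],[-0.2,[0.0015,0,0.0004],[0,0,0]],[-0.2,[0.0015,0,0.0004],[0,0,0]],[-0.2,[0.0015,0,0.0004],[0,0,0]],[-0.2,[0.0015,0,0.0004],[0,0,0]],[-0.2,[0.0015,0,0.0004],[0,0,0]],[-0.2,[0.0015,0,0.0004],[0,0,0]],[-0.2,[0.0015,0,0.0004],[0,0,0]]]'

```text
time_s: 7.5
eef_pos: [569.1, 46.3, 5.4]
ee_rot: [-0.022, 0.977, 0.17, 0.129]
force: [-0.9, -1.0, 1.0]
grip_width: 0.6
grip_force: 0.8
```

servo_tool --commands '[[-0.2,[0.0015,0,0.0004],[0,0,0]],[-0.2,[0.0015,0,0.0004],[0,0,0]],[-0.2,[0.0015,0,0.0004],[0,0,0]],[-0.2,[0.0015,0,0.0004],[0,0,0]],[-0.2,[0.0015,0,0.0004],[0,0,0]],[-0.2,[0.0015,0,0.0004],[0,0,0]],[-0.2,[0.0015,0,0.0004],[0,0,0]],[-0.2,[0.0015,0,0.0004],[0,0,0]],[-0.2,[0.0015,0,0.0004],[0,0,0]],[-0.2,[0.0015,0,0.0004],[0,0,0]]]'

```text
time_s: 8.33
eef_pos: [582.3, 51.6, 4.9]
ee_rot: [-0.023, 0.977, 0.17, 0.127]
force: [-9.4, -3.6, 3.5]
grip_width: 0.601
grip_force: 4.8
```

```bash
python3 go.py 600 58 6
```

```text
t 8.33 pos [582.3  51.6   4.9] x [0.91  0.326 0.256] z [ 0.24   0.088 -0.967] F [-9.4 -3.6  3.5] w 0.6 yaw 19.7
tool delta [18.5 -0.1  3.8]
```

servo_tool --commands '[[-0.2,[0.001,0,0.0003],[0,0,0]],[-0.2,[0.001,0,0.0003],[0,0,0]],[-0.2,[0.001,0,0.0002],[0,0,0]],[-0.2,[0.001,0,0.0003],[0,0,0]],[-0.2,[0.001,0,0.0002],[0,0,0]],[-0.2,[0.001,0,0.0003],[0,0,0]],[-0.2,[0.001,0,0.0002],[0,0,0]],[-0.2,[0.001,0,0.0003],[0,0,0]],[-0.2,[0.001,0,0.0003],[0,0,0]],[-0.2,[0.001,0,0.0003],[0,0,0]]]'

```text
time_s: 9.17
eef_pos: [592.2, 55.1, 4.9]
ee_rot: [-0.023, 0.977, 0.17, 0.127]
force: [-7.8, -3.3, 2.9]
grip_width: 0.603
grip_force: 4.1
```

servo_tool --commands '[[-0.2,[0.001,0,0.0003],[0,0,0]],[-0.2,[0.001,0,0.0003],[0,0,0]],[-0.2,[0.001,0,0.0002],[0,0,0]],[-0.2,[0.001,0,0.0003],[0,0,0]],[-0.2,[0.001,0,0.0002],[0,0,0]],[-0.2,[0.001,0,0.0003],[0,0,0]]]'

```text
time_s: 9.67
eef_pos: [598.1, 57.2, 4.9]
ee_rot: [-0.023, 0.977, 0.17, 0.127]
force: [-7.2, -2.4, 2.2]
grip_width: 0.597
grip_force: 3.5
```

```bash
python3 go.py 600 58 6
```

```text
t 9.67 pos [598.1  57.2   4.9] x [0.91  0.326 0.256] z [ 0.241  0.088 -0.967] F [-7.2 -2.4  2.2] w 0.6 yaw 19.7
tool delta [ 2.3 -0.2 -0.5]
```

servo_tool --commands '[[-0.2,[0.001,0,0.0003],[0,0,0]],[-0.2,[0.001,0,0.0003],[0,0,0]],[-0.2,[0.001,0,0.0002],[0,0,0]],[-0.2,[0.001,0,0.0003],[0,0,0]],[-0.2,[0.001,0,0.0002],[0,0,0]],[-0.2,[0.001,0,0.0003],[0,0,0]],[-0.2,[0.001,0,0.0002],[0,0,0]],[-0.2,[0.001,0,0.0003],[0,0,0]]]'

```text
time_s: 10.33
eef_pos: [607.0, 60.0, 5.5]
ee_rot: [-0.022, 0.977, 0.17, 0.129]
force: [-3.8, -2.0, 0.0]
grip_width: 0.6
grip_force: 1.6
```

```bash
python3 go.py 620 65 6; python3 - <<'E'
from m import *
c=snap('top','t3'); im=c['pixels'][80:280,220:420]; cv2.imwrite('pics/t3c.png',cv2.resize(im,None,fx=3,fy=3,interpolation=2)[:,:,::-1])
E
```

```text
t 10.33 pos [607.   60.    5.5] x [0.909 0.326 0.259] z [ 0.244  0.087 -0.966] F [-3.8 -2.   0. ] w 0.6 yaw 19.69
tool delta [13.6 -0.4  3.1]
```

View pics/t3c.png

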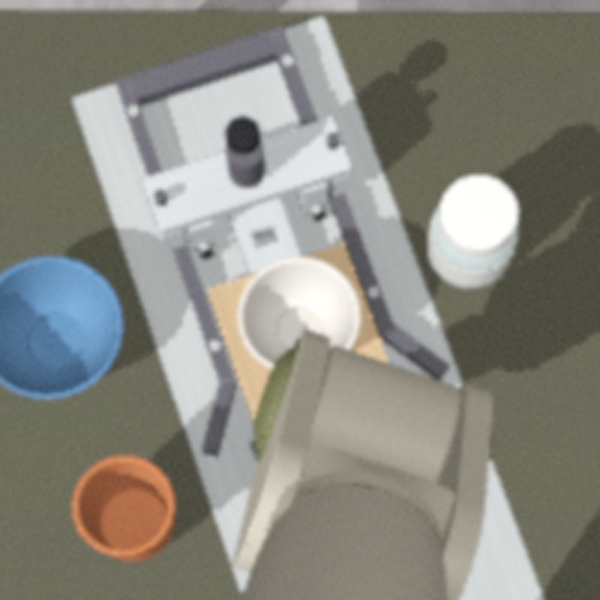

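The carrier is between the rails, front edge at crop (208,285)–(345,245). The spring pins at (205,250) and (318,210) are about 20 mm ahead. The bowl is still in its nest.

servo_tool --commands '[[-0.2,[0.0012,0,0.0003],[0,0,0]],[-0.2,[0.0012,0,0.0003],[0,0,0]],[-0.2,[0.0012,0,0.0003],[0,0,0]],[-0.2,[0.0012,0,0.0003],[0,0,0]],[-0.2,[0.0012,0,0.0003],[0,0,0]],[-0.2,[0.0012,0,0.0003],[0,0,0]],[-0.2,[0.0012,0,0.0003],[0,0,0]],[-0.2,[0.0012,0,0.0003],[0,0,0]],[-0.2,[0.0012,0,0.0003],[0,0,0]],[-0.2,[0.0012,0,0.0003],[0,0,0]]]'

```text
time_s: 11.22
eef_pos: [618.7, 64.1, 5.7]
ee_rot: [-0.022, 0.977, 0.17, 0.129]
force: [-3.4, -0.9, -0.4]
grip_width: 0.601
grip_force: 1.5
```

servo_tool --commands '[[-0.2,[0.001,0,0.0003],[0,0,0]],[-0.2,[0.001,0,0.0002],[0,0,0]],[-0.2,[0.001,0,0.0003],[0,0,0]],[-0.2,[0.001,0,0.0003],[0,0,0]]]'

```text
time_s: 11.55
eef_pos: [622.6, 65.5, 5.7]
ee_rot: [-0.022, 0.977, 0.17, 0.129]
force: [-2.7, -0.7, 1.0]
grip_width: 0.602
grip_force: 1.6
```

servo_tool --commands '[[-0.2,[0.001,0,0.0003],[0,0,0]],[-0.2,[0.001,0,0.0002],[0,0,0]],[-0.2,[0.001,0,0.0003],[0,0,0]]]'

```text
time_s: 11.8
eef_pos: [625.6, 66.5, 5.7]
ee_rot: [-0.022, 0.977, 0.17, 0.129]
force: [-2.8, -0.5, 0.1]
grip_width: 0.6
grip_force: 1.5
```

servo_tool --commands '[[-0.2,[0.001,0,0.0003],[0,0,0]],[-0.2,[0.001,0,0.0002],[0,0,0]],[-0.2,[0.001,0,0.0003],[0,0,0]],[-0.2,[0.001,0,0.0003],[0,0,0]]]'

```text
time_s: 12.13
eef_pos: [629.4, 68.0, 5.7]
ee_rot: [-0.022, 0.977, 0.17, 0.129]
force: [-2.4, -0.5, -0.7]
grip_width: 0.598
grip_force: 1.5
```

servo_tool --commands '[[-0.2,[0.001,0,0.0003],[0,0,0]],[-0.2,[0.001,0,0.0002],[0,0,0]],[-0.2,[0.001,0,0.0003],[0,0,0]]]'

```text
time_s: 12.38
eef_pos: [632.3, 69.0, 5.7]
ee_rot: [-0.022, 0.977, 0.17, 0.129]
force: [-2.6, -1.3, -1.1]
grip_width: 0.599
grip_force: 1.5
```

servo_tool --commands '[[-0.2,[0.001,0,0.0003],[0,0,0]],[-0.2,[0.001,0,0.0002],[0,0,0]],[-0.2,[0.001,0,0.0003],[0,0,0]]]'

```text
time_s: 12.63
eef_pos: [634.1, 69.9, 5.0]
ee_rot: [-0.023, 0.977, 0.17, 0.127]
force: [-9.1, -2.7, 0.6]
grip_width: 0.606
grip_force: 4.8
```

servo_tool --commands '[[-0.2,[0.001,0,0.0003],[0,0,0]],[-0.2,[0.001,0,0.0002],[0,0,0]],[-0.2,[0.001,0,0.0003],[0,0,0]]]'

```text
time_s: 12.88
eef_pos: [636.9, 71.0, 5.0]
ee_rot: [-0.023, 0.977, 0.17, 0.127]
force: [-9.2, -3.2, -0.2]
grip_width: 0.6
grip_force: 4.8
```

servo_tool --commands '[[-0.2,[0.001,0,0.0003],[0,0,0]],[-0.2,[0.001,0,0.0002],[0,0,0]],[-0.2,[0.001,0,0.0003],[0,0,0]],[-0.2,[0.001,0,0.0003],[0,0,0]]]'

```text
time_s: 13.22
eef_pos: [640.7, 72.3, 5.0]
ee_rot: [-0.023, 0.977, 0.17, 0.127]
force: [-11.5, -3.1, 3.0]
grip_width: 0.601
grip_force: 5.5
```

servo_tool --commands '[[-0.2,[0.0005,0,0.0001],[0,0,0]],[-0.2,[0.0005,0,0.0001],[0,0,0]],[-0.2,[0.0005,0,0.0002],[0,0,0]]]'

```text
time_s: 13.47
eef_pos: [642.0, 72.8, 5.0]
ee_rot: [-0.023, 0.977, 0.17, 0.127]
force: [-11.0, -4.6, 3.9]
grip_width: 0.603
grip_force: 5.9
```

servo_tool --commands '[[-0.2,[0.0005,0,0.0001],[0,0,0]],[-0.2,[0.0005,0,0.0001],[0,0,0]],[-0.2,[0.0005,0,0.0002],[0,0,0]]]'

```text
time_s: 13.72
eef_pos: [642.5, 73.0, 4.8]
ee_rot: [-0.023, 0.977, 0.17, 0.125]
force: [-20.6, -9.2, 8.1]
grip_width: 0.599
grip_force: 11.0
```

servo_tool --commands '[[-0.2,[0,0,0],[0,0,0]]]'

```text
time_s: 13.8
eef_pos: [642.4, 73.0, 4.7]
ee_rot: [-0.023, 0.977, 0.17, 0.125]
force: [-18.6, -7.2, 8.3]
grip_width: 0.601
grip_force: 10.0
```

servo_tool --commands '[[-0.2,[-0.0002,0,0],[0,0,0]],[-0.2,[0,0,0],[0,0,0]],[-0.2,[0,0,0],[0,0,0]],[-0.2,[0,0,0],[0,0,0]],[-0.2,[0,0,0],[0,0,0]],[-0.2,[0,0,0],[0,0,0]],[-0.2,[0,0,0],[0,0,0]],[-0.2,[0,0,0],[0,0,0]],[-0.2,[0,0,0],[0,0,0]],[-0.2,[0,0,0],[0,0,0]]]'

```text
time_s: 14.63
eef_pos: [642.4, 73.0, 4.7]
ee_rot: [-0.023, 0.977, 0.17, 0.125]
force: [-17.4, -6.9, 5.7]
grip_width: 0.6
grip_force: 9.3
```

servo_tool --commands '[[-0.2,[0,0,0],[0,0,0]],[-0.2,[0,0,0],[0,0,0]],[-0.2,[0,0,0],[0,0,0]],[-0.2,[0,0,0],[0,0,0]],[-0.2,[0,0,0],[0,0,0]],[-0.2,[0,0,0],[0,0,0]],[-0.2,[0,0,0],[0,0,0]],[-0.2,[0,0,0],[0,0,0]],[-0.2,[0,0,0],[0,0,0]],[-0.2,[0,0,0],[0,0,0]]]'

```text
time_s: 15.47
eef_pos: [642.4, 73.0, 4.7]
ee_rot: [-0.023, 0.977, 0.17, 0.125]
force: [-16.3, -8.2, 7.0]
grip_width: 0.601
grip_force: 9.3
```

servo_tool --commands '[[-0.2,[0,0,0],[0,0,0]],[-0.2,[0,0,0],[0,0,0]],[-0.2,[0,0,0],[0,0,0]],[-0.2,[0,0,0],[0,0,0]],[-0.2,[0,0,0],[0,0,0]],[-0.2,[0,0,0],[0,0,0]],[-0.2,[0,0,0],[0,0,0]],[-0.2,[0,0,0],[0,0,0]],[-0.2,[0,0,0],[0,0,0]],[-0.2,[0,0,0],[0,0,0]]]'

```text
time_s: 16.3
eef_pos: [642.4, 73.0, 4.7]
ee_rot: [-0.023, 0.977, 0.17, 0.125]
force: [-17.8, -6.7, 7.1]
grip_width: 0.602
grip_force: 9.3
```

servo_tool --commands '[[-0.2,[0,0,0],[0,0,0]],[-0.2,[0,0,0],[0,0,0]],[-0.2,[0,0,0],[0,0,0]],[-0.2,[0,0,0],[0,0,0]],[-0.2,[0,0,0],[0,0,0]],[-0.2,[0,0,0],[0,0,0]],[-0.2,[0,0,0],[0,0,0]],[-0.2,[0,0,0],[0,0,0]],[-0.2,[0,0,0],[0,0,0]],[-0.2,[0,0,0],[0,0,0]]]'

```text
time_s: 17.13
eef_pos: [642.4, 73.0, 4.7]
ee_rot: [-0.023, 0.977, 0.17, 0.125]
force: [-17.7, -7.7, 6.3]
grip_width: 0.601
grip_force: 9.3
```

```bash
python3 - <<'E'
from m import *
a=load('s1'); b=snap('scene','s2'); t=snap('top','t4'); o=load('t3'); o1=load('t1')
ims=[cv2.resize(x['pixels'][y0:y0+130,x0:x0+130],(400,400),interpolation=2) for x,x0,y0 in((a,210,280),(b,210,280))]
cv2.imwrite('pics/cmp.png',np.hstack(ims)[:,:,::-1])
# knob: dark pixels near the head, highest
for n,c in(('t1',o1),('t3',o),('t4',t),('s1',a),('s2',b)):
    P=pts(c); m=(c['z_map']>0)&(np.hypot(P[...,0]-785,P[...,1]-125)<45)&(P[...,2]>85)&(P[...,2]<160)
    print(n,m.sum(),np.percentile(P[m][:,2],[50,90,97]).round(1))
E
```

```text
t1 199 [119.9 124.8 126.1]
t3 228 [130.3 137.8 139.3]
t4 198 [120.6 125.3 126.7]
s1 309 [122.  125.6 126.9]
s2 310 [122.7 125.8 126.6]
```

View pics/cmp.png

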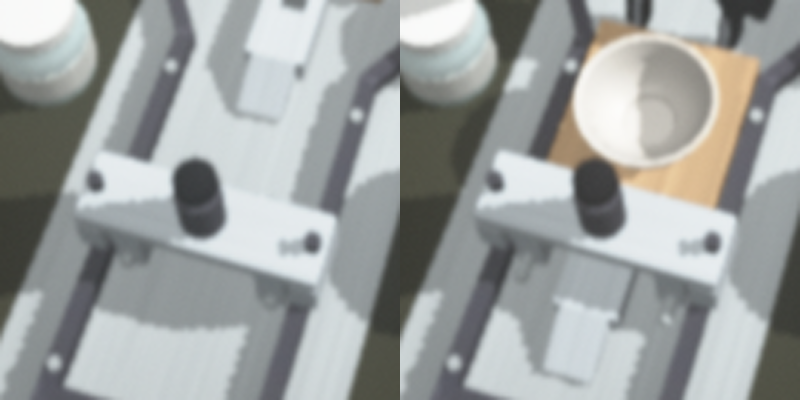

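The knob rode up to 139 mm and is back at its starting height of 126.6 mm. The tongue is through the head and the bowl is in its nest. I'll hold a little longer, then back off.

servo_tool --commands '[[-0.2,[0,0,0],[0,0,0]],[-0.2,[0,0,0],[0,0,0]],[-0.2,[0,0,0],[0,0,0]],[-0.2,[0,0,0],[0,0,0]],[-0.2,[0,0,0],[0,0,0]],[-0.2,[0,0,0],[0,0,0]],[-0.2,[0,0,0],[0,0,0]],[-0.2,[0,0,0],[0,0,0]],[-0.2,[0,0,0],[0,0,0]],[-0.2,[0,0,0],[0,0,0]]]'

```text
time_s: 18.07
eef_pos: [642.4, 73.0, 4.7]
ee_rot: [-0.023, 0.977, 0.17, 0.125]
force: [-17.5, -7.6, 6.1]
grip_width: 0.6
grip_force: 9.3
```

servo_tool --commands '[[-0.2,[-0.0005,0,-0.0001],[0,0,0]],[-0.2,[-0.0005,0,-0.0001],[0,0,0]],[-0.2,[-0.001,0,-0.0003],[0,0,0]],[-0.2,[-0.002,0,-0.0006],[0,0,0]],[-0.2,[-0.004,0,-0.0012],[0,0,0]],[-0.2,[-0.008,0,-0.0022],[0,0,0]],[-0.2,[-0.012,0,-0.0035],[0,0,0]],[-0.2,[-0.014,0,-0.004],[0,0,0]],[-0.2,[-0.014,0,-0.004],[0,0,0]],[-0.2,[-0.01,0,-0.005],[0,0,0]]]'

```text
time_s: 18.9
eef_pos: [579.2, 49.8, 9.1]
ee_rot: [-0.022, 0.977, 0.169, 0.129]
force: [-0.1, 0.3, 0.2]
grip_width: 0.606
grip_force: 0.0
```

servo_tool --commands '[[-0.2,[-0.005,0,-0.01],[0,0,0]],[-0.2,[0,0,-0.02],[0,0,0]],[-0.2,[0,0,-0.025],[0,0,0]],[-0.2,[0,0,-0.025],[0,0,0]],[-0.2,[0,0,-0.02],[0,0,0]],[-0.2,[0,0,-0.01],[0,0,0]],[-0.2,[0,0,0],[0,0,0]],[-0.2,[0,0,0],[0,0,0]]]'

```text
time_s: 19.57
eef_pos: [548.5, 38.9, 113.6]
ee_rot: [-0.022, 0.977, 0.169, 0.129]
force: [-0.4, -0.3, -0.6]
grip_width: 0.599
grip_force: 0.0
```

```bash
python3 - <<'E'
from m import *
import go; go.rel()
t=snap('top','t5'); b=snap('scene','s3'); a=load('s2')
for c in(t,b):
    P=pts(c); m=(c['z_map']>0)&(np.hypot(P[...,0]-785,P[...,1]-125)<45)&(P[...,2]>85)&(P[...,2]<160)
    print(np.percentile(P[m][:,2],[50,90,97]).round(1))
cv2.imwrite('pics/s3c.png',cv2.resize(b['pixels'][180:430,180:430],(600,600))[:,:,::-1])
E
```

```text
t 19.57 pos [548.5  38.9 113.6] x [0.909 0.325 0.26 ] z [ 0.245  0.087 -0.966] F [-0.4 -0.3 -0.6] w 0.6 yaw 19.69
[120.7 124.5 126.2]
[122.5 125.8 126.4]
```

View pics/s3c.png

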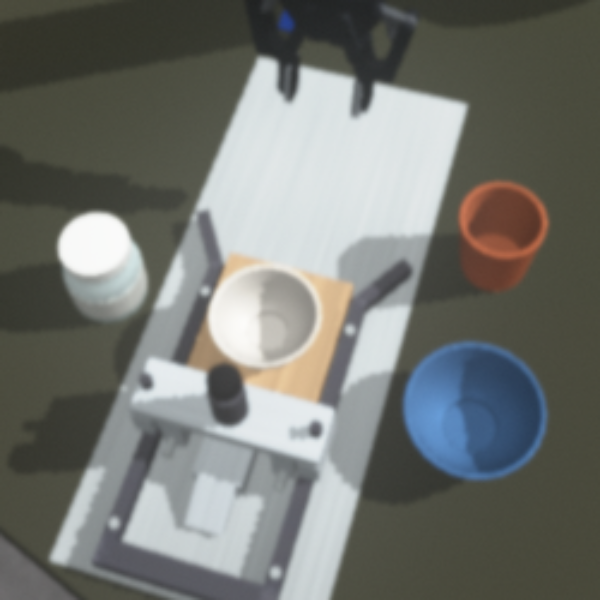

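The carrier is home in the jig and the plunger knob at crop (226,393) is down. The bowl at (265,315) sits in its nest, the bystanders stand where they were, and the gripper is clear.

```bash
python3 -c "
from rig import *
print(finish_job())"
```

```text
the job is handed in; nothing more can be done
None
```

The carrier is home against the jig's stops, and the camera depth shows the plunger fully down. The bowl is still in its nest, the other pots and jar look undisturbed, the arm is clear, and the job was handed in at about 20 s.

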